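# Knock a casting out of its loose-bottomed mould

### The arm

A 6-joint arm with a two-finger parallel gripper is mounted at the origin on a cart in front of the work surface, level with it; the furniture and walls round the work are solid. World frame = base frame: x ahead of the robot, y to its left, z up, the work surface at z = 0. Lengths are in mm, angles in rad, forces in N, time in s.
With the tool pointing down it reaches from about 400 to 925 mm from the base axis. Payload 12.5 kg.
Tool frame: the origin (TCP) lies at the very end of the fingers, on their centre line; the grasp point (between the pads) lies 19 mm behind it (manip.hold_point_z is the distance from the TCP to the grasp point, in mm); z points along the fingers, y is the line along which they close (so a half turn about z gives the same grasp; the last joint's range is limited). The gripper opens to 95 mm and grips with 3 to 60 N. Pads are 20 mm wide; open, the fingers measure 119 mm over their backs; the gripper's body (75 mm by 180 mm) begins 59 mm behind the grasp point.
Start: joints at [1.204, 0.491, 1.559, -0, 1.092, -0.106], TCP at [161.141, 603.888, 214.661] pointing down, gripper open.
Joint ranges: [-3.1, 3.1], [-0.84, 2.19], [0.05, 2.79], [-1.13, 4.28], [0.06, 2.93], [-2.69, 2.69]. Speed limits (rad/s): [2.22, 2.22, 2.79, 3.14, 3.14, 3.14].

### API

Orientations are given as a unit quaternion [w, x, y, z].
In Python, from rig import manip, camera, camera_model, close_job gives the robot as it stands. The module is installed in compiled form; this text tells all that it offers.
- The arm moves only by the tool drive_tool, never from a script. Its arguments are lists of equal length, an entry for each row: "xyz": the shift along the tool's x, y, z as a fraction of full scale, a list of three; "twist": the turn, a rotation vector about the tool's x, y, z as a fraction of full scale, a list of three. A call has 1 to 12 rows; each row shifts and turns the commanded pose from where the row before left it, along the tool's axes as they then stand; what a row does not reach is not made up. Full scale, the value 1, is 0.4 m for a shift and 2 rad for a turn. A row lasts 1/12 s, in which the tool goes at most 41.7 mm and 7.16 degrees, less where a joint would pass 70% of its speed; a pose out of reach is approached as far as the arm can. A call with a number of a shift or a turn outside -1 to 1 is refused whole. A call with a gripper value outside its range is refused whole. "hand" is the opening, from -1 (shut) to 1 (fully open), so that 0 is half open, set as the call begins (left out, the last holds). The fingers move at their own pace and stop on an object; "grip_force" is the grip in N (left out, the last holds). Time passes only in rows, so rows that do not move let the fingers close. It gives the time, the measured TCP pose, the force, the opening and the grip force at its end, in the units of the state.
- manip.get_state(): the state, without advancing time (a new reading comes with each control period).
- camera(name): name is "scene" or "top" or "wrist"; returns the picture (420x560x3 uint8, red, green, blue); there is no depth.
- camera_model(name): a dict with "intrinsics" (3x3 intrinsics, pixels), "R" (3x3) and "t" (3): a world point X has camera coordinates R X + t; the wrist camera has in their place "hand_eye" (4x4, takes a point from camera to tool coordinates, whose origin is the TCP and whose axes are the flange's). Camera axes: x right, y down, z forward; pixel columns grow to the right and rows downward; lengths in mm; the calibration is good to about 2 mm. A picture is of the moment at which its call begins: read the wrist's pose just before it. camera_model takes no time and is no camera call.
- close_job(): hands the job in; it is judged then, once.
The state is a dict: "t": time; "q": joint angles; "joint_velocities": joint speeds; "effort": joint torques, N m; "tool_pos": TCP position; "orientation": TCP orientation; "ft_force": force on the tool from outside, world axes, zero at the start; "wrist_torque": the same for the moment, N m; "width": finger opening in mm; "gripper_force": force on a finger pad.
Only numpy, scipy, OpenCV 4.12 (cv2) and the standard library are available. Lean on these libraries where they do the work, as an engineer would, in place of code of your own. Each camera call takes 0.05 s, during which the arm holds its last target. There are 200 camera calls.

### The job

Free the cast foot from the metal mould: set the mould down squarely over the wooden knock-out block so that the block pushes the loose base, with the casting on it, up out of the frame, and leave the frame sitting flat on the foot plate round the block. Then lift the casting with its base off the block and lay it gently on the black tray, flat and right way up, beside the spanner. Leave the spanner, padlock, can and jar where they are.

Things in the scene. Friction and masses are not known exactly. Their poses are not given: they have to be found in the camera images.
- mould: Bare aluminium frame, open above and below, standing on the bench: 110 mm (own x) x 62 (y) x 50 high, walls 4, 0.25 kg. A lip at its foot, 4 thick, 5 wide, leaves an opening 92 x 44; the loose base rests on it. Origin: centre of underside, z up; same turned half round. Grip across the 62, on the upper 30 of the walls; when it is down over the block the casting's top stands 24 above its rim.
- casting: Steel base plate 98 x 50 x 4 mm with a grey cast foot 94 x 46 x 18 fixed on it: one piece 22 high, 0.18 kg, long along own x. Origin: centre of the plate's underside, z up through the casting (two dark bolt recesses on top). At first it lies on the lip inside the mould, long axis along the mould's, underside 4 above the mould's underside, top 24 below its rim, 2 play each side.
- knockout: Fixed knock-out block: plywood foot plate 190 mm (own x) x 110 (y) x 12, in its middle a dark wooden block 80 (x) x 34 (y) rising 52 above the plate (64 above the bench; topmost 6 is 3 slimmer per side). Origin: centre of the plate's underside. The block passes the opening in the mould's foot with 5 to 6 to spare each side and lifts the base until its underside is 2 above the frame's rim.
- tray: Flat black tray, fixed, 180 (own x) x 260 (own y), laying surface 22 above the bench (no raised rim). Origin: centre of its underside. The half towards own +x is free; the spanner lies along own y about 62 mm from the centre towards own -x.
- small_spanner: Combination spanner 26 x 173 x 7, lying loose on the tray along its own y; origin at the centre of its underside. Leave it alone.
- padlock: Brass padlock 69 x 42 x 21 lying loose on the bench between the mould and the knock-out block. Origin: centre of its underside. Leave it alone.
- can: Drinks can, 66 diameter x 115 high, standing loose at the back left. Origin: centre of its underside. Leave it alone.
- jar: Screw jar with red lid, 61 diameter x 85 high, standing loose at the back. Origin: centre of its underside. Leave it alone.
Mind the look-alikes: they are no part of the job. Leave any turquoise look-alike of the casting alone.

How it is judged (in metres and radians):
On the way:
1. the frame is down flat round the knock-out block and the base with the casting has been pushed up out of it (z of mould in the frame of knockout between 0.008 and 0.016 m and horizontal distance between mould and knockout below 0.013 m and angle between mould's own z axis and vertical below 0.06 rad and z of casting in the frame of mould between 0.048 and 0.058 m and horizontal distance between casting and knockout below 0.015 m and angle between casting's own z axis and vertical below 0.08 rad), for 0.2 s.
At the end, for the whole second after the job is handed in: Frame flat on the foot plate round the block (4 mm in height, centre within 13 mm of the block's, tilt under 0.06 rad); casting at rest on the tray (underside within 4 mm of it, tilt under 0.08 rad), its centre within 70 mm (own x) and 100 mm (own y) of the tray's (z of mould in the frame of knockout between 0.008 and 0.016 m and horizontal distance between mould and knockout below 0.013 m and angle between mould's own z axis and vertical below 0.06 rad and z of casting in the frame of tray between 0.018 and 0.026 m and x of casting in the frame of tray between -0.07 and 0.07 m and y of casting in the frame of tray between -0.1 and 0.1 m and angle between casting's own z axis and vertical below 0.08 rad and linear speed of each of casting, mould below 0.02 m/s); the robot touches nothing.
It fails at once if the casting is dropped or slammed onto the tray (faster than 0.5 m/s within 28 mm of its surface) (horizontal distance between casting and tray below 0.15 m and z of casting in the frame of tray below 0.05 m and linear speed of casting above 0.5 m/s).
It fails at once if the spanner is disturbed (moved by more than 25 mm) (distance of small_spanner from where it was at the start of the episode above 0.025 m).
It fails at once if the padlock is disturbed (moved by more than 25 mm) (distance of padlock from where it was at the start of the episode above 0.025 m).
It fails at once if the can is disturbed (moved by more than 25 mm) (distance of can from where it was at the start of the episode above 0.025 m).
It fails at once if the jar is disturbed (moved by more than 25 mm) (distance of jar from where it was at the start of the episode above 0.025 m).
It also fails if it takes over 53 s, if anything falls off the work surface, if the arm or the gripper's body presses on something with over 40 N, if the wrist force passes 120 N, or if a joint passes its speed limit or range.

## Working session

There is one attempt and no reset: what is moved stays moved. The work goes in short steps, Python scripts to look and compute and a tool call to move; the robot and the scene stay as the last step left them, time stands still between calls to the robot, and variables do not carry over. Pictures are saved under pics/ and viewed, at most 10 in all, crops included, and the job is handed in when it is done.

Besides the shell and the picture viewer there is one more tool, called after "Request:" in YAML: its name, and indented under it one key for each argument. drive_tool: Moves the arm, as the interface text tells. Its arguments: {"type":"object","properties":{"xyz":{"type":"array","items":{"type":"array","items":{"type":"number","minimum":-1,"maximum":1}}},"twist":{"type":"array","items":{"type":"array","items":{"type":"number","minimum":-1,"maximum":1}}},"hand":{"type":"number"},"grip_force":{"type":"number"}},"required":["xyz","twist"]}

```bash
mkdir -p pics; python3 - <<'E'
from rig import manip,camera,camera_model
import cv2,numpy as np
a=camera("top");b=camera("scene")
cv2.imwrite("pics/top.png",cv2.resize(a[:,:,::-1],(784,588),interpolation=cv2.INTER_CUBIC));cv2.imwrite("pics/scene.png",b[:,:,::-1])
for n in("top","scene","wrist"):print(n,camera_model(n))
s=manip.get_state();print(s)
E
```

```text
top {'intrinsics': array([[510.39212423,   0.        , 280.32438526],
       [  0.        , 510.39212423, 217.05420894],
       [  0.        ,   0.        ,   1.        ]]), 'R': array([[-0.17833252, -0.98392315, -0.00963032],
       [-0.92281771,  0.17063789, -0.34538411],
       [ 0.34147472, -0.05270619, -0.938412  ]]), 't': array([   5.43477937,  506.29397874, 1662.60442989])}
scene {'intrinsics': array([[426.34135132,   0.        , 278.50800613],
       [  0.        , 426.34135132, 213.73726017],
       [  0.        ,   0.        ,   1.        ]]), 'R': array([[ 0.48590362, -0.87385035,  0.01682935],
       [-0.32914021, -0.20078797, -0.92268679],
       [ 0.80966931,  0.44279764, -0.38518289]]), 't': array([-339.38232304,  227.39716308,  763.30274583])}
wrist {'intrinsics': array([[308.51362142,   0.        , 274.00303745],
       [  0.        , 308.51362142, 211.39372577],
       [  0.        ,   0.        ,   1.        ]]), 'hand_eye': array([[ 1.86835067e-04, -9.61061754e-01, -2.76333620e-01,
         7.79518679e+01],
       [ 9.99999965e-01,  2.31173571e-04, -1.27878094e-04
[... 204 characters left out ...]
: 0.1, 'q': array([ 1.20440227e+00,  4.91517202e-01,  1.55939327e+00, -1.88443185e-06,
        1.09169069e+00, -1.05581172e-01]), 'joint_velocities': array([-0.00015122, -0.00052451, -0.00191677, -0.00062418, -0.00152071,
       -0.00020598]), 'effort': array([ 2.45889307e-03, -6.13623476e+01, -2.58607292e+01,  6.93795062e-02,
        4.70136374e-02, -7.81880749e-05]), 'tool_pos': array([161.05615498, 603.67042906, 214.10740609]), 'orientation': array([-1.17084175e-04,  1.30036698e-01,  9.91509053e-01, -4.90476180e-04]), 'ft_force': array([ 0.43658299, -0.08418485, -0.35240791]), 'wrist_torque': array([ 0.04499761,  0.01985501, -0.06800798]), 'gripper_force': 0.0, 'width': 95.20055664351668}
```

View pics/top.png

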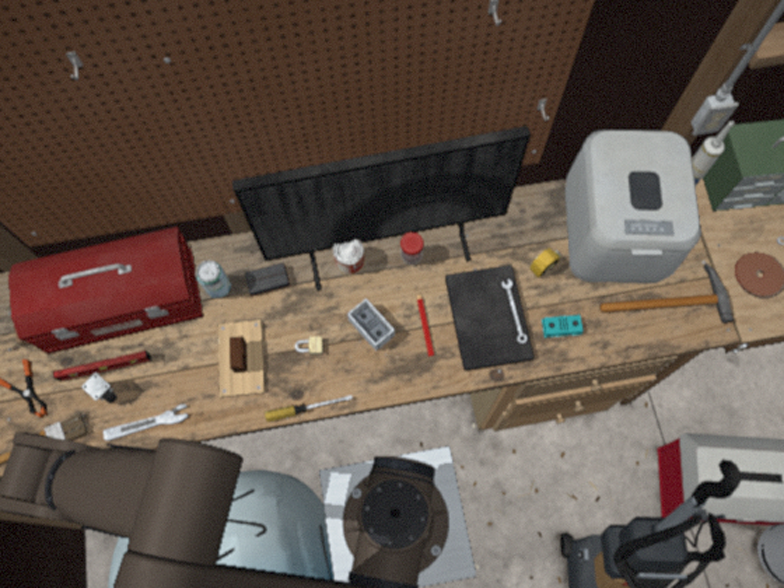

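View pics/scene.png

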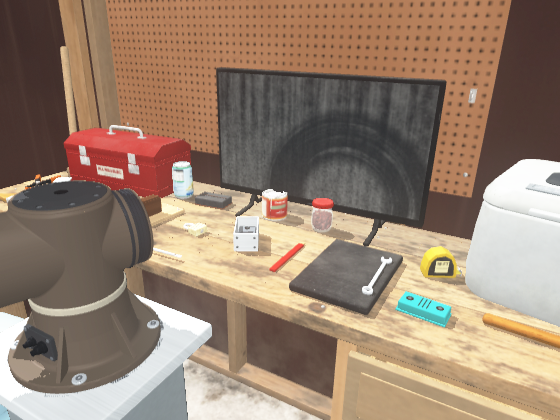

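Top view (1.4x scale): mould ~(371,324), knock-out plate ~(242,357), with its block at (237,353), padlock (312,346), tray centre ~(490,316) with the spanner on its right half, the teal look-alike right of the tray, and the red-lidded jar (412,247). The can may be the one at (213,278).

```bash
cat > h.py <<'E'
from rig import manip,camera,camera_model
import cv2,numpy as np
from scipy.spatial.transform import Rotation as Ro
def rot(s):
    w,x,y,z=s["orientation"];return Ro.from_quat([x,y,z,w]).as_matrix()
def cam(name,s=None):
    m=camera_model(name);K=m["intrinsics"]
    if name!="wrist":return K,np.array(m["R"]),np.array(m["t"])
    T=np.eye(4);T[:3,:3]=rot(s);T[:3,3]=s["tool_pos"];W=np.linalg.inv(T@m["hand_eye"])
    return K,W[:3,:3],W[:3,3]
def ray(c,px,z):
    K,R,t=c;px=np.atleast_2d(np.array(px,float));out=[]
    o=-R.T@t
    for p in px:
        d=R.T@np.linalg.solve(K,[p[0],p[1],1]);out.append(o+d*(z-o[2])/d[2])
    return np.array(out)[:,:2]
E
python3 - <<'E'
from h import *
c=cam("top")
f=lambda p,z:ray(c,np.array(p)/1.4,z).round(0)
print("mould",f([(371,324),(349,310),(369,299),(393,323),(374,337)],50))
print("plate",f([(221,321),(263,320),(264,393),(219,394)],12))
print("tray",f([(447,275),(514,265),(533,359),(465,368)],22))
print("padlock",f([(312,346)],10),"jar",f([(412,242)],85))
print("other", f([(213,268)],115),f([(348,245)],90))
a=cv2.imread("pics/top.png")
s=manip.get_state();R=rot(s);print(R.round(2))
E
```

```text
mould [[471. -26.]
 [517.  22.]
 [537. -32.]
 [463. -80.]
 [436. -28.]]
plate [[561. 349.]
 [544. 243.]
 [355. 262.]
 [372. 372.]]
tray [[ 577. -243.]
 [ 572. -420.]
 [ 317. -406.]
 [ 325. -236.]]
padlock [[454. 129.]] jar [[ 657. -165.]]
other [[663. 334.]] [[676.  -3.]]
[[-0.97  0.26 -0.  ]
 [ 0.26  0.97 -0.  ]
 [ 0.   -0.   -1.  ]]
```

Request:
drive_tool:
  xyz:
    - [-0.073,-0.046,0]
    - [-0.073,-0.046,0]
    - [-0.073,-0.046,0]
    - [-0.073,-0.046,0]
    - [-0.073,-0.046,0]
    - [-0.073,-0.046,0]
    - [-0.073,-0.046,0]
    - [-0.073,-0.046,0]
    - [-0.073,-0.046,0]
    - [-0.073,-0.046,0]
    - [-0.073,-0.046,0]
    - [-0.073,-0.046,0]
  twist:
    - [0,0,0]
    - [0,0,0]
    - [0,0,0]
    - [0,0,0]
    - [0,0,0]
    - [0,0,0]
    - [0,0,0]
    - [0,0,0]
    - [0,0,0]
    - [0,0,0]
    - [0,0,0]
    - [0,0,0]

```text
t: 1.1
tool_pos: [443.6, 298.7, 214.5]
orientation: [-0.0, 0.13, 0.992, -0.0]
ft_force: [1.3, 1.0, -0.8]
width: 95.1
gripper_force: 0.0
```

Request:
drive_tool:
  xyz:
    - [0,0,0]
    - [0,0,0]
    - [0,0,0]
  twist:
    - [0,0,0]
    - [0,0,0]
    - [0,0,0]

```text
t: 1.35
tool_pos: [442.4, 300.3, 214.4]
orientation: [-0.0, 0.13, 0.991, -0.0]
ft_force: [-1.5, 0.3, -0.6]
width: 94.8
gripper_force: 0.0
```

```bash
cat > snap.py <<'E'
from h import *
import sys,pickle
n=sys.argv[1];s=manip.get_state();a=camera("wrist")
pickle.dump(s,open(n+".pkl","wb"))
cv2.imwrite(f"pics/{n}.png",cv2.resize(a[:,:,::-1],(784,588),interpolation=cv2.INTER_CUBIC))
print(s["t"],s["tool_pos"].round(1),s["q"].round(2))
E
python3 snap.py k1
```

```text
1.35 [442.4 300.3 214.4] [ 0.47  0.36  1.78  0.    1.   -0.84]
```

View pics/k1.png

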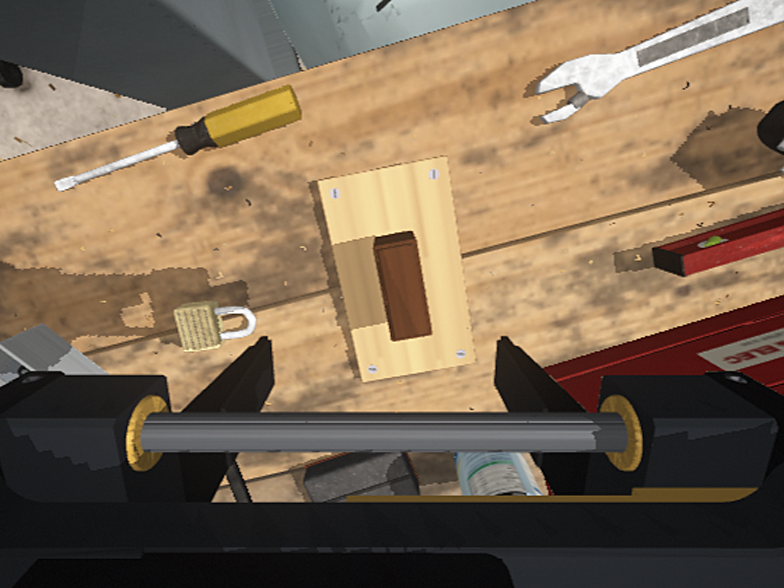

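Wrist view: plate corners at (317,180), (447,156), (476,361), (363,381). The block top corners are ~(378,247), (416,241), (432,335), (392,341), and the padlock is at (205,325).

```bash
python3 - <<'E'
from h import *
import pickle
s=pickle.load(open("k1.pkl","rb"));c=cam("wrist",s)
P=ray(c,np.array([(317,180),(447,156),(476,361),(363,381)])/1.4,12)
B=ray(c,np.array([(378,247),(416,241),(432,335),(392,341)])/1.4,64)
for Q in(P,B):
    print(Q.round(1),Q.mean(0).round(1)); d=(Q[0]+Q[1]-Q[2]-Q[3]);print("yaw",np.arctan2(*-d[::-1]), [np.linalg.norm(Q[i]-Q[i-1]).round(1) for i in range(4)])
print("pad",ray(c,np.array([(205,325),(255,320),(175,310)])/1.4,15))
print("toolbox",ray(c,np.array([(540,375)])/1.4,0),ray(c,np.array([(540,375)])/1.4,100))
E
```

```text
[[359.2 265.5]
 [368.6 374.6]
 [554.7 360.7]
 [547.3 252.4]] [457.4 313.3]
yaw -0.07174634279929262 [np.float64(188.6), np.float64(109.5), np.float64(186.7), np.float64(108.5)]
[[418.5 302.9]
 [421.4 331.5]
 [497.6 325.9]
 [494.3 293.9]] [457.9 313.5]
yaw -0.09557711217936736 [np.float64(76.4), np.float64(28.8), np.float64(76.3), np.float64(32.2)]
pad [[454.62937983 129.31419692]
 [461.8296115  174.90061352]
 [434.22646669 108.48109219]]
toolbox [[591.55741517 419.53694176]] [[533.39873319 393.97721018]]
```

Request:
drive_tool:
  xyz:
    - [-0.028,-0.081,0]
    - [-0.028,-0.081,0]
    - [-0.028,-0.081,0]
    - [-0.028,-0.081,0]
    - [-0.028,-0.081,0]
    - [-0.028,-0.081,0]
    - [-0.028,-0.081,0]
    - [-0.028,-0.081,0]
    - [-0.028,-0.081,0]
    - [-0.028,-0.081,0]
    - [0,0,0]
  twist:
    - [0,0,0]
    - [0,0,0]
    - [0,0,0]
    - [0,0,0]
    - [0,0,0]
    - [0,0,0]
    - [0,0,0]
    - [0,0,0]
    - [0,0,0]
    - [0,0,0]
    - [0,0,0]

```text
t: 2.32
tool_pos: [467.9, -44.8, 214.7]
orientation: [0.0, 0.131, 0.991, -0.0]
ft_force: [-0.8, 0.8, -0.1]
width: 95.3
gripper_force: 0.0
```

Request:
drive_tool:
  xyz:
    - [0,0,0]
    - [0,0,0]
    - [0,0,0]
    - [0,0,0]
    - [0,0,0]
    - [0,0,0]
    - [0,0,0]
    - [0,0,0]
    - [0,0,0]
    - [0,0,0]
  twist:
    - [0,0,0.0575]
    - [0,0,0.0575]
    - [0,0,0.0575]
    - [0,0,0.0575]
    - [0,0,0.0575]
    - [0,0,0.0575]
    - [0,0,0.0575]
    - [0,0,0.0575]
    - [0,0,0.0575]
    - [0,0,0.0575]

```text
t: 3.15
tool_pos: [467.3, -40.1, 214.6]
orientation: [-0.0, 0.65, 0.76, 0.0]
ft_force: [-0.1, -0.2, 0.7]
width: 94.7
gripper_force: 0.0
```

Request:
drive_tool:
  xyz:
    - [0,0,0]
    - [0,0,0]
    - [0,0,0]
    - [0,0,0]
    - [0,0,0]
    - [0,0,0]
    - [0,0,0]
    - [0,0,0]
    - [0,0,0]
    - [0,0,0]
    - [0,0,0]
    - [0,0,0]
  twist:
    - [0,0,0.0575]
    - [0,0,0.0575]
    - [0,0,0.0575]
    - [0,0,0.0575]
    - [0,0,0.0575]
    - [0,0,0.0575]
    - [0,0,0.0575]
    - [0,0,0.0575]
    - [0,0,0.0575]
    - [0,0,0.0575]
    - [0,0,0]
    - [0,0,0]

```text
t: 4.15
tool_pos: [467.4, -40.6, 214.6]
orientation: [-0.0, 0.957, 0.289, 0.0]
ft_force: [-0.5, 0.6, 0.3]
width: 95.2
gripper_force: 0.0
```

```bash
python3 snap.py m1
```

```text
4.15 [467.4 -40.6 214.6] [-0.23  0.27  1.93  0.    0.94  0.76]
```

View pics/m1.png

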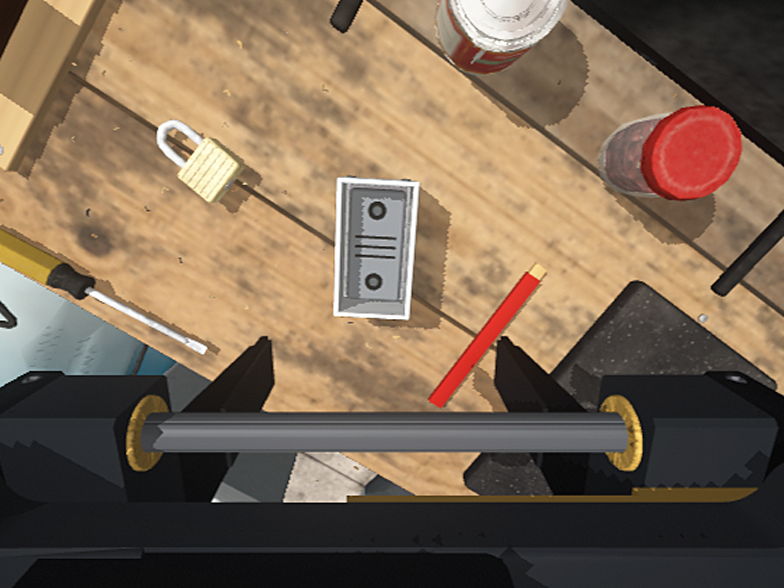

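The mould is nearly aligned with the tool; its rim corners are (338,178), (419,182), (411,319) and (334,316).

```bash
python3 - <<'E'
from h import *
import pickle
s=pickle.load(open("m1.pkl","rb"));c=cam("wrist",s)
Q=ray(c,np.array([(338,178),(419,182),(411,319),(334,316)])/1.4,50)
m=Q.mean(0);print(Q.round(1),m.round(1),[np.linalg.norm(Q[i]-Q[i-1]).round(1) for i in range(4)])
d=Q[0]+Q[1]-Q[2]-Q[3];y=np.arctan2(d[1],d[0]);R=rot(s);x=np.arctan2(R[1,0],R[0,0])
print("yaw long",y,"tool x yaw",x)
print("delta tool",R.T@np.r_[m-s["tool_pos"][:2],0])
E
```

```text
[[509.8  29.1]
 [541.  -23.1]
 [448.1 -79.9]
 [415.3 -25.9]] [478.6 -25. ] [np.float64(109.4), np.float64(60.9), np.float64(108.9), np.float64(63.2)]
yaw long 0.5377596089912237 tool x yaw 0.5860407440109314
delta tool [ 1.79627711e+01 -6.81187217e+00  3.08567036e-03]
```

Request:
drive_tool:
  xyz:
    - [0.045,-0.017,0]
    - [0,0,0]
    - [0,0,0.08]
    - [0,0,0.08]
    - [0,0,0.08]
    - [0,0,0.08]
    - [0,0,0.08]
    - [0,0,0.05]
    - [0,0,0.03]
    - [0,0,0.0165]
    - [0,0,0]
  twist:
    - [0,0,0.024]
    - [0,0,0]
    - [0,0,0]
    - [0,0,0]
    - [0,0,0]
    - [0,0,0]
    - [0,0,0]
    - [0,0,0]
    - [0,0,0]
    - [0,0,0]
    - [0,0,0]

```text
t: 5.12
tool_pos: [478.2, -26.0, 15.0]
orientation: [-0.0, 0.964, 0.264, -0.001]
ft_force: [-0.0, -0.6, -1.0]
width: 95.1
gripper_force: 0.0
```

Request:
drive_tool:
  xyz:
    - [0,0,0]
    - [0,0,0]
    - [0,0,0]
    - [0,0,0]
    - [0,0,0]
    - [0,0,0]
    - [0,0,0]
    - [0,0,0]
  twist:
    - [0,0,0]
    - [0,0,0]
    - [0,0,0]
    - [0,0,0]
    - [0,0,0]
    - [0,0,0]
    - [0,0,0]
    - [0,0,0]
  hand: -1
  grip_force: 40

```text
t: 5.78
tool_pos: [478.6, -26.0, 16.4]
orientation: [-0.0, 0.965, 0.263, 0.0]
ft_force: [-2.1, 1.2, 6.6]
width: 61.9
gripper_force: 40.0
```

Request:
drive_tool:
  xyz:
    - [0,0,-0.03]
    - [0,0,-0.06]
    - [0,0,-0.075]
    - [0,0,-0.075]
    - [0,0,-0.075]
    - [0,0,-0.06]
    - [0,0,0]
  twist:
    - [0,0,0]
    - [0,0,0]
    - [0,0,0]
    - [0,0,0]
    - [0,0,0]
    - [0,0,0]
    - [0,0,0]

```text
t: 6.37
tool_pos: [480.2, -26.4, 169.9]
orientation: [0.001, 0.965, 0.263, 0.003]
ft_force: [0.7, 0.9, -3.3]
width: 62.0
gripper_force: 40.0
```

Request:
drive_tool:
  xyz:
    - [0.0321,-0.0632,0]
    - [0.0321,-0.0632,0]
    - [0.0321,-0.0632,0]
    - [0.0321,-0.0632,0]
    - [0.0321,-0.0632,0]
    - [0.0321,-0.0632,0]
    - [0.0321,-0.0632,0]
    - [0.0321,-0.0632,0]
    - [0.0321,-0.0632,0]
    - [0.0321,-0.0632,0]
    - [0.0321,-0.0632,0]
    - [0.0321,-0.0632,0]
  twist:
    - [0,0,0]
    - [0,0,0]
    - [0,0,0]
    - [0,0,0]
    - [0,0,0]
    - [0,0,0]
    - [0,0,0]
    - [0,0,0]
    - [0,0,0]
    - [0,0,0]
    - [0,0,0]
    - [0,0,0]

```text
t: 7.37
tool_pos: [456.5, 314.6, 164.4]
orientation: [0.0, 0.965, 0.263, -0.001]
ft_force: [1.0, -0.3, -4.0]
width: 61.6
gripper_force: 40.0
```

Request:
drive_tool:
  xyz:
    - [0,0,0]
    - [0,0,0]
    - [0,0,0]
    - [0,0,0]
    - [0,0,0]
    - [0,0,0]
    - [0,0,0]
    - [0,0,0]
    - [0,0,0]
    - [0,0,0]
  twist:
    - [0,0,0.038]
    - [0,0,0.038]
    - [0,0,0.038]
    - [0,0,0.038]
    - [0,0,0.038]
    - [0,0,0.038]
    - [0,0,0.038]
    - [0,0,0.038]
    - [0,0,0]
    - [0,0,0]

```text
t: 8.2
tool_pos: [457.0, 313.2, 164.9]
orientation: [0.0, 0.999, -0.036, -0.001]
ft_force: [-0.2, 0.3, -4.6]
width: 61.7
gripper_force: 40.0
```

```bash
python3 snap.py k2; python3 -c "
from h import *
s=manip.get_state();R=rot(s);print(R.round(3),s['ft_force'],s['width'])
b=camera('scene');cv2.imwrite('pics/s2.png',cv2.resize(b[130:330,60:330,::-1],(784,580),interpolation=cv2.INTER_CUBIC))"
```

```text
8.2 [457.  313.2 164.9] [0.48 0.45 1.79 0.   0.9  2.13]
[[ 0.997 -0.072 -0.001]
 [-0.072 -0.997 -0.001]
 [-0.001  0.001 -1.   ]] [ 0.25131479  0.22959598 -3.65570734] 61.70789791343779
```

View pics/k2.png

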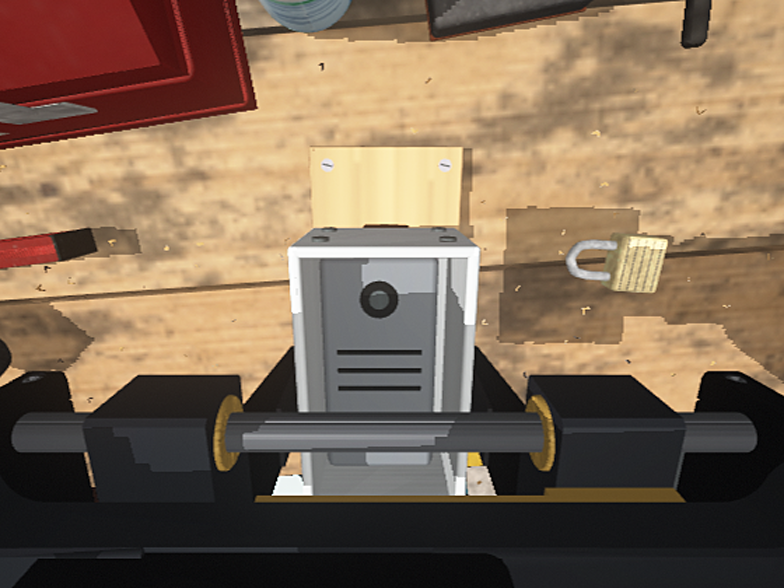

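The mould is held, with the front rim corners at (289,248) and (479,248); the plate's far edge runs (310,147)–(464,147).

```bash
python3 - <<'E'
from h import *
import pickle
s=pickle.load(open("k2.pkl","rb"));c=cam("wrist",s);R=rot(s)
z=s["tool_pos"][2]-16+50
Q=ray(c,np.array([(289,248),(479,248)])/1.4,z);P=ray(c,np.array([(310,147),(464,147)])/1.4,12)
for n,q,h in(("mould",Q,55),("plate",P,95)):
    e=q[1]-q[0];a=np.arctan2(e[1],e[0])+np.pi/2;print(n,q.round(1),np.linalg.norm(e).round(1),"yaw",a,"c",(q.mean(0)-h*np.array([np.cos(a),np.sin(a)])).round(1))
E
```

```text
mould [[514.  339.9]
 [509.6 279.3]] 60.7 yaw -0.07274869263718697 c [457.  313.6]
plate [[555.3 358.8]
 [547.4 249.8]] 109.3 yaw -0.07253498975197381 c [456.6 311.2]
```

Request:
drive_tool:
  xyz:
    - [0,0.002,0.04]
    - [0,0,0.06]
    - [0,0,0.06]
    - [0,0,0.04]
    - [0,0,0.015]
    - [0,0,0.015]
    - [0,0,0.015]
    - [0,0,0.015]
    - [0,0,0]
  twist:
    - [0,0,0]
    - [0,0,0]
    - [0,0,0]
    - [0,0,0]
    - [0,0,0]
    - [0,0,0]
    - [0,0,0]
    - [0,0,0]
    - [0,0,0]

```text
t: 9.05
tool_pos: [457.3, 312.6, 61.7]
orientation: [-0.0, 0.999, -0.037, 0.0]
ft_force: [-0.8, -0.1, -2.4]
width: 61.8
gripper_force: 40.0
```

Request:
drive_tool:
  xyz:
    - [0,0,0.015]
    - [0,0,0.015]
    - [0,0,0.015]
    - [0,0,0.015]
    - [0,0,0.01]
    - [0,0,0.005]
    - [0,0,0.005]
    - [0,0,0]
    - [0,0,0]
  twist:
    - [0,0,0]
    - [0,0,0]
    - [0,0,0]
    - [0,0,0]
    - [0,0,0]
    - [0,0,0]
    - [0,0,0]
    - [0,0,0]
    - [0,0,0]

```text
t: 9.8
tool_pos: [457.4, 312.7, 30.1]
orientation: [-0.0, 0.999, -0.038, 0.0]
ft_force: [-0.2, -0.7, -2.8]
width: 61.7
gripper_force: 40.0
```

Request:
drive_tool:
  xyz:
    - [0,0,0.004]
    - [0,0,0.002]
    - [0,0,0]
    - [0,0,0]
  twist:
    - [0,0,0]
    - [0,0,0]
    - [0,0,0]
    - [0,0,0]

```text
t: 10.13
tool_pos: [457.6, 312.7, 28.4]
orientation: [-0.0, 0.999, -0.038, 0.0]
ft_force: [-1.6, -0.5, 6.0]
width: 62.1
gripper_force: 40.0
```

Request:
drive_tool:
  xyz:
    - [0,0,0]
    - [0,0,0]
    - [0,0,0]
    - [0,0,0]
    - [0,0,0]
    - [0,0,0]
  twist:
    - [0,0,0]
    - [0,0,0]
    - [0,0,0]
    - [0,0,0]
    - [0,0,0]
    - [0,0,0]
  hand: 0.8

```text
t: 10.63
tool_pos: [457.3, 312.6, 27.6]
orientation: [-0.0, 0.999, -0.038, -0.0]
ft_force: [0.1, 0.4, -0.5]
width: 85.1
gripper_force: 0.0
```

Request:
drive_tool:
  xyz:
    - [0,0,-0.05]
    - [0,0,-0.05]
    - [0,0,-0.1]
    - [0,0,-0.1]
    - [0,0,-0.05]
    - [0,0,0]
    - [0,0,0]
  twist:
    - [0,0,0]
    - [0,0,0]
    - [0,0,0]
    - [0,0,0]
    - [0,0,0]
    - [0,0,0]
    - [0,0,0]

```text
t: 11.22
tool_pos: [457.5, 312.7, 168.5]
orientation: [-0.001, 0.999, -0.038, 0.001]
ft_force: [0.8, -0.9, -1.0]
width: 85.7
gripper_force: 0.0
```

```bash
python3 snap.py k3
```

```text
11.2167 [457.5 312.7 168.5] [0.48 0.44 1.79 0.   0.91 2.13]
```

View pics/k3.png

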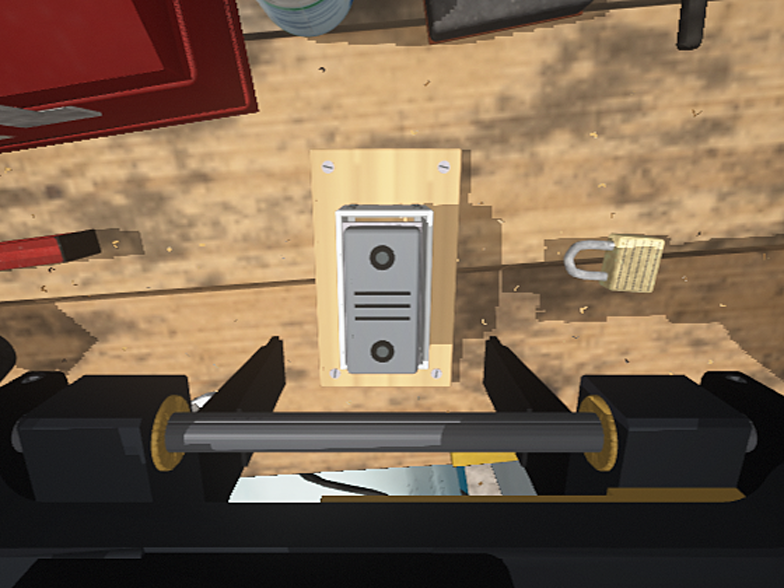

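The frame is flat round the block with the casting pushed up. The casting's top corners are ~(345,228), (421,228), (417,373) and (345,372); the rim corners are (336,209) and (433,209).

```bash
python3 - <<'E'
from h import *
import pickle
s=pickle.load(open("k3.pkl","rb"));c=cam("wrist",s);R=rot(s)
Q=ray(c,np.array([(345,228),(421,228),(417,373),(345,372)])/1.4,86);m=Q.mean(0)
d=Q[0]+Q[1]-Q[2]-Q[3]
print(m,[np.linalg.norm(Q[i]-Q[i-1]).round(1) for i in range(4)],np.arctan2(d[1],d[0]),R.T@np.r_[m-s["tool_pos"][:2],0])
Q=ray(c,np.array([(336,209),(433,209)])/1.4,62);print(R.T@np.r_[Q.mean(0)-s["tool_pos"][:2],0])
# tray from top camera
c=cam("top");T=ray(c,np.array([(447,275),(514,265),(533,359),(465,368)])/1.4,22);print(T.mean(0))
E
```

```text
[458.07856349 314.34589433] [np.float64(92.3), np.float64(44.4), np.float64(92.9), np.float64(46.4)] -0.08920046392391817 [ 0.46394882 -1.64676812  0.00293109]
[55.73946711 -0.11025208  0.10442298]
[ 447.81595061 -326.22450193]
```

Request:
drive_tool:
  xyz:
    - [0,-0.003,0.05]
    - [0,0,0.08]
    - [0,0,0.08]
    - [0,0,0.035]
    - [0,0,0.014]
    - [0,0,0]
    - [0,0,0]
  twist:
    - [0,0,0]
    - [0,0,0]
    - [0,0,0]
    - [0,0,0]
    - [0,0,0]
    - [0,0,0]
    - [0,0,0]

```text
t: 11.85
tool_pos: [457.4, 313.8, 63.8]
orientation: [0.0, 0.999, -0.038, -0.0]
ft_force: [0.9, -0.1, -0.8]
width: 85.7
gripper_force: 0.0
```

Request:
drive_tool:
  xyz:
    - [0,0,0]
    - [0,0,0]
    - [0,0,0]
    - [0,0,0]
    - [0,0,0]
    - [0,0,0]
    - [0,0,0]
    - [0,0,0]
    - [0,0,0]
  twist:
    - [0,0,0]
    - [0,0,0]
    - [0,0,0]
    - [0,0,0]
    - [0,0,0]
    - [0,0,0]
    - [0,0,0]
    - [0,0,0]
    - [0,0,0]
  hand: -1
  grip_force: 30

```text
t: 12.6
tool_pos: [457.5, 313.9, 64.3]
orientation: [-0.0, 0.999, -0.038, 0.0]
ft_force: [-1.2, -0.4, 4.3]
width: 49.3
gripper_force: 30.0
```

Request:
drive_tool:
  xyz:
    - [0,0,-0.01]
    - [0,0,-0.02]
    - [0,0,-0.03]
    - [0,0,-0.06]
    - [0,0,-0.08]
    - [0,0,-0.08]
    - [0,0,-0.05]
    - [0,0,0]
    - [0,0,0]
  twist:
    - [0,0,0]
    - [0,0,0]
    - [0,0,0]
    - [0,0,0]
    - [0,0,0]
    - [0,0,0]
    - [0,0,0]
    - [0,0,0]
    - [0,0,0]

```text
t: 13.35
tool_pos: [457.5, 313.8, 197.0]
orientation: [-0.001, 0.999, -0.038, 0.001]
ft_force: [0.2, -1.3, -2.3]
width: 49.6
gripper_force: 30.0
```

```bash
python3 snap.py k4; python3 -c "
from h import *
s=manip.get_state();print(rot(s).round(3),s['ft_force'],s['width'])"
```

```text
13.35 [457.5 313.8 197. ] [0.48 0.41 1.76 0.   0.97 2.13]
[[ 0.997 -0.075 -0.   ]
 [-0.075 -0.997 -0.   ]
 [-0.     0.    -1.   ]] [ 0.25769849 -0.38648091 -2.0260012 ] 49.12747372766813
```

View pics/k4.png

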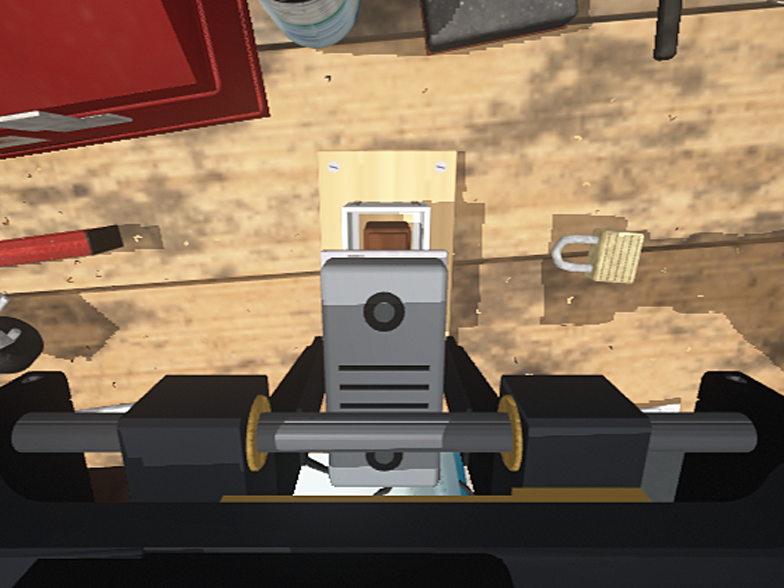

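The casting is held level (49 mm) and the frame stayed round the block. Carrying it to the tray.

Request:
drive_tool:
  xyz:
    - [0.0049,0.0832,0]
    - [0.0049,0.0832,0]
    - [0.0049,0.0832,0]
    - [0.0049,0.0832,0]
    - [0.0049,0.0832,0]
    - [0.0049,0.0832,0]
    - [0.0049,0.0832,0]
    - [0.0049,0.0832,0]
    - [0.0049,0.0832,0]
  twist:
    - [0,0,0]
    - [0,0,0]
    - [0,0,0]
    - [0,0,0]
    - [0,0,0]
    - [0,0,0]
    - [0,0,0]
    - [0,0,0]
    - [0,0,0]

```text
t: 14.15
tool_pos: [451.4, 12.4, 194.7]
orientation: [-0.0, 0.999, -0.038, -0.001]
ft_force: [1.2, 0.4, -1.5]
width: 49.2
gripper_force: 30.0
```

Request:
drive_tool:
  xyz:
    - [0.0049,0.0832,0]
    - [0.0049,0.0832,0]
    - [0.0049,0.0832,0]
    - [0.0049,0.0832,0]
    - [0.0049,0.0832,0]
    - [0.0049,0.0832,0]
    - [0.0049,0.0832,0]
    - [0.0049,0.0832,0]
    - [0.0049,0.0832,0]
    - [0,0,0]
    - [0,0,0]
    - [0,0,0]
  twist:
    - [0,0,0]
    - [0,0,0]
    - [0,0,0]
    - [0,0,0]
    - [0,0,0]
    - [0,0,0]
    - [0,0,0]
    - [0,0,0]
    - [0,0,0]
    - [0,0,0]
    - [0,0,0]
    - [0,0,0]

```text
t: 15.15
tool_pos: [446.9, -285.5, 194.7]
orientation: [-0.001, 0.999, -0.038, -0.001]
ft_force: [1.5, 0.3, -1.4]
width: 49.7
gripper_force: 30.0
```

```bash
python3 snap.py t1
```

```text
15.15 [ 446.9 -285.5  194.7] [-0.69  0.38  1.81  0.    0.95  0.95]
```

View pics/t1.png

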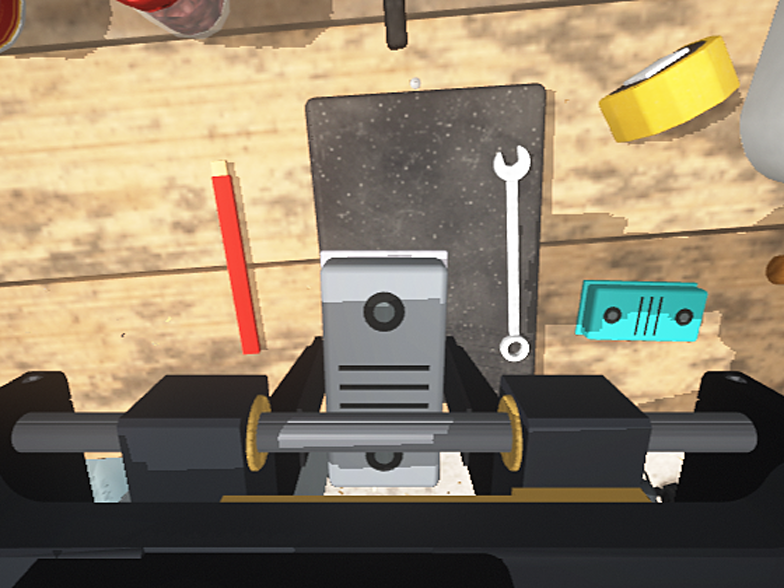

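The tray's far corners are (306,98) and (546,85), the spanner is at x≈513, and the casting is above the free half.

```bash
python3 - <<'E'
from h import *
import pickle
s=pickle.load(open("t1.pkl","rb"));c=cam("wrist",s)
q=ray(c,np.array([(306,98),(546,85)])/1.4,22);e=q[1]-q[0];u=-e/np.linalg.norm(e);v=np.array([u[1],-u[0]])
cen=q.mean(0)-130*v;d=s["tool_pos"][:2]-cen
print(q,np.linalg.norm(e),cen,"casting in tray: own x",d@u,"along far",d@v)
E
```

```text
[[ 580.40815318 -237.91145982]
 [ 575.82516932 -412.46130353]] 174.609998806743 [ 448.16144769 -321.77427523] casting in tray: own x 36.18518409543295 along far -2.1787308264480614
```

Request:
drive_tool:
  xyz:
    - [0,0,0.04]
    - [0,0,0.08]
    - [0,0,0.08]
    - [0,0,0.08]
    - [0,0,0.05]
    - [0,0,0.03]
    - [0,0,0.02]
    - [0,0,0.01]
    - [0,0,0.01]
    - [0,0,0]
    - [0,0,0]
  twist:
    - [0,0,0]
    - [0,0,0]
    - [0,0,0]
    - [0,0,0]
    - [0,0,0]
    - [0,0,0]
    - [0,0,0]
    - [0,0,0]
    - [0,0,0]
    - [0,0,0]
    - [0,0,0]

```text
t: 16.12
tool_pos: [447.9, -286.2, 36.6]
orientation: [0.0, 0.999, -0.037, 0.0]
ft_force: [0.3, -0.1, -1.8]
width: 49.4
gripper_force: 30.0
```

Request:
drive_tool:
  xyz:
    - [0,0,0.01]
    - [0,0,0.01]
    - [0,0,0.006]
    - [0,0,0.005]
    - [0,0,0.0025]
    - [0,0,0]
    - [0,0,0]
  twist:
    - [0,0,0]
    - [0,0,0]
    - [0,0,0]
    - [0,0,0]
    - [0,0,0]
    - [0,0,0]
    - [0,0,0]

```text
t: 16.7
tool_pos: [447.6, -286.2, 22.6]
orientation: [-0.0, 0.999, -0.038, 0.0]
ft_force: [0.1, -0.1, -1.6]
width: 49.0
gripper_force: 30.0
```

Not yet touching; the next moves go down in small steps.

Request:
drive_tool:
  xyz:
    - [0,0,0.002]
    - [0,0,0.001]
    - [0,0,0]
    - [0,0,0]
  twist:
    - [0,0,0]
    - [0,0,0]
    - [0,0,0]
    - [0,0,0]

```text
t: 17.03
tool_pos: [447.7, -286.2, 22.3]
orientation: [0.0, 0.999, -0.038, 0.0]
ft_force: [-3.2, 1.4, 11.1]
width: 49.4
gripper_force: 35.1
```

Contact. Release and retreat.

Request:
drive_tool:
  xyz:
    - [0,0,0]
    - [0,0,0]
    - [0,0,0]
    - [0,0,0]
    - [0,0,0]
    - [0,0,0]
    - [0,0,0]
  twist:
    - [0,0,0]
    - [0,0,0]
    - [0,0,0]
    - [0,0,0]
    - [0,0,0]
    - [0,0,0]
    - [0,0,0]
  hand: 0.7

```text
t: 17.62
tool_pos: [448.5, -287.4, 22.4]
orientation: [0.001, 0.999, -0.038, 0.001]
ft_force: [-0.6, -5.3, 7.1]
width: 80.6
gripper_force: 3.5
```

Request:
drive_tool:
  xyz:
    - [0,0,-0.03]
    - [0,0,-0.06]
    - [0,0,-0.09]
    - [0,0,-0.09]
    - [0,0,-0.09]
    - [0,0,-0.06]
    - [0,0,0]
    - [0,0,0]
  twist:
    - [0,0,0]
    - [0,0,0]
    - [0,0,0]
    - [0,0,0]
    - [0,0,0]
    - [0,0,0]
    - [0,0,0]
    - [0,0,0]

```text
t: 18.28
tool_pos: [447.9, -286.4, 190.7]
orientation: [0.001, 0.999, -0.038, 0.001]
ft_force: [0.3, 0.5, -1.6]
width: 80.8
gripper_force: 0.0
```

```bash
python3 snap.py t2
```

```text
18.2833 [ 447.9 -286.4  190.7] [-0.69  0.39  1.82  0.    0.93  0.95]
```

View pics/t2.png

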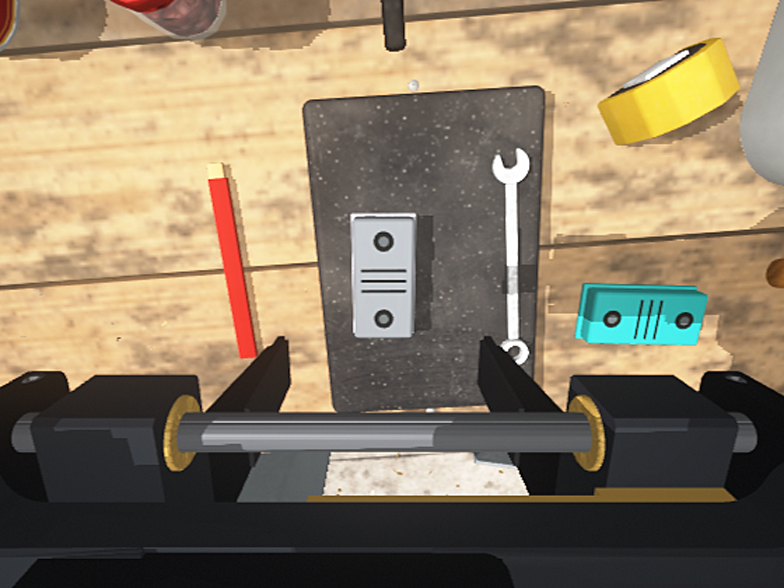

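The casting lies flat and right way up on the free half of the tray, with its top at ~(384,277). The spanner is undisturbed and the gripper is clear.

```bash
python3 -c "
from rig import close_job
print(close_job())"
```

```text
the job is handed in; nothing more can be done
None
```

Job handed in at about 18 s (no verdict was returned): the frame was left flat round the knock-out block, the casting lies flat and right way up on the tray beside the spanner, and the spanner, padlock, can and jar were not touched.

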